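Change over the ultrasonic pedestal from calibration to the first rock core

TASK

The zero check is done, so set the bench up for the first core: move the aluminium calibration cylinder from the pedestal's cup into the tray well farther from the pedestal, and stand the shorter of the two wide rock cores, which is run next, in the tray well nearer the pedestal. Then build the test stack on the pedestal: the taller wide core upright in the cup, the loose transducer fitted over the top of that core with its dished face up, and the big brass weight standing in that dish. Leave everything seated, upright and released, and do not shift the two thin cores and the glass dish at the back.

Things in the scene. Friction and masses are not known exactly. Their poses are not given: they have to be found in the camera images.
- pedestal: fixed test pedestal, left or right of the tray: round steel flange 88 mm across, 9 mm high; dark round housing 51 mm across; on top an aluminium centring cup, 53 mm outside, 43 mm bore, floor 30 mm and rim 35 mm above the bench. A small socket sticks out 9 mm on its +y side at 20 mm height. The calibration cylinder stands in the cup at the start. Origin: centre of the underside, below the cup
- plug_tray: fixed grey plastic block, 64 mm (x) by 140 mm (y) by 18 mm high, with two round blind wells of 43 mm bore, 8 mm deep (floor 10 mm above the bench), their centres at y = +35 mm and y = -35 mm in its frame, x = 0. Both wells are empty at the start. Origin: centre of the underside
- cal_cylinder: loose bright aluminium cylinder, 38 mm diameter, 60 mm high, with a fine groove round it near the top; about 180 g; stands upright in the pedestal's cup at the start. Origin: centre of the underside, z up along the axis
- core_tall: loose beige rock core, 38 mm diameter, 50 mm high, about 140 g, standing upright on the bench. The taller of the two wide cores. Origin: centre of the underside, z up along the axis
- core_short: loose grey rock core, 38 mm diameter, 38 mm high, about 110 g, standing upright on the bench. The shorter of the two wide cores. Origin: centre of the underside, z up along the axis
- transducer: loose dark steel puck, 48 mm diameter, 30 mm high, straight sides, 150 g. Underside hollow: 42 mm bore, 5 mm deep, goes over the top of a 38 mm core. Top: aluminium rim round a dish of 35 mm bore, 3 mm deep, floor 27 mm above the underside. A 9 mm thick socket sticks out 9 mm along +y at 18 mm height: grip along x. Starts dish up. Origin: centre of the underside, in the plane of its edge; z up
- big_weight: loose brass weight with a knob, 39 mm high, about 100 g: body 28 mm diameter up to 28 mm height, knob 16 mm diameter above it. It stands alone on the bench; the smaller brass weights on the wooden block are not part of the job. Origin: centre of the underside, z up along the axis
- thin_core_a: bystander: beige thin rock core, 25 mm diameter, 48 mm high, standing at the back. Origin: centre of the underside
- thin_core_b: bystander: reddish thin rock core, 25 mm diameter, 50 mm high, standing at the back. Origin: centre of the underside
- crushings_dish: bystander: glass dish of crushed rock, 60 mm diameter, 14 mm high, at the back. Origin: centre of the underside
Mind the look-alikes: they are no part of the job. Leave any orange or red look-alike of the cal_cylinder alone.

How it is judged:
At the end, for the whole second after the job is handed in: Short core in the well nearer the pedestal, calibration cylinder in the farther; tall core in the cup, transducer over its top dish up, big weight in the dish. Each on its seat's floor (3 mm; weight 4), centred within 6 mm (weight 8), upright within 0.07 rad, at rest (((y of pedestal in the frame of plug_tray above 0 m and x of core_short in the frame of plug_tray between -0.006 and 0.006 m and y of core_short in the frame of plug_tray between 0.029 and 0.041 m and z of core_short in the frame of plug_tray between 0.007 and 0.013 m and x of cal_cylinder in the frame of plug_tray between -0.006 and 0.006 m and y of cal_cylinder in the frame of plug_tray between -0.041 and -0.029 m and z of cal_cylinder in the frame of plug_tray between 0.007 and 0.013 m) or (y of pedestal in the frame of plug_tray below 0 m and x of core_short in the frame of plug_tray between -0.006 and 0.006 m and y of core_short in the frame of plug_tray between -0.041 and -0.029 m and z of core_short in the frame of plug_tray between 0.007 and 0.013 m and x of cal_cylinder in the frame of plug_tray between -0.006 and 0.006 m and y of cal_cylinder in the frame of plug_tray between 0.029 and 0.041 m and z of cal_cylinder in the frame of plug_tray between 0.007 and 0.013 m)) and x of core_tall in the frame of pedestal between -0.006 and 0.006 m and y of core_tall in the frame of pedestal between -0.006 and 0.006 m and z of core_tall in the frame of pedestal between 0.027 and 0.033 m and horizontal distance between transducer and core_tall below 0.006 m and z of transducer in the frame of pedestal between 0.072 and 0.078 m and horizontal distance between big_weight and transducer below 0.008 m and z of big_weight in the frame of pedestal between 0.098 and 0.106 m and angle between each of cal_cylinder, core_tall, core_short, transducer, big_weight's own z axis and vertical below 0.07 rad and linear speed of each of cal_cylinder, core_tall, core_short, transducer, big_weight below 0.02 m/s); the robot touches nothing.
It fails at once if one of the thin cores or the glass dish at the back is shifted by more than 20 mm (distance of any of thin_core_a, thin_core_b, crushings_dish from where it was at the start of the episode above 0.02 m).
It also fails if it takes over 106 s, if anything falls off the work surface, if the arm or the gripper's body presses on something with over 40 N, if the wrist force passes 120 N, or if a joint passes its speed limit or range.

ROBOT

A 7-joint arm with a two-finger parallel gripper is mounted at the origin on a cart in front of the work surface, level with it; the furniture and walls round the work are solid. World frame = base frame: x ahead of the robot, y to its left, z up, the work surface at z = 0. Lengths are in m, angles in rad, forces in N, time in s.
With the tool pointing down it reaches from about 0.4 to 0.85 m from the base axis. Payload 10.4 kg.
Tool frame: the origin (TCP) lies midway between the tips of the shut fingers; the grasp point (between the pads) lies 19 mm behind it; z points along the fingers, y is the line along which they close (so a half turn about z gives the same grasp; the last joint's range is limited). The gripper opens to 85 mm and grips with 20 to 120 N. Pads are 22 mm wide; open, the fingers measure 114 mm over their backs; the gripper's body (76 mm by 85 mm) begins 54 mm behind the grasp point. The pads swing forward as they close: fully open they stand 13 mm farther back than shut.
Start: joints at [1.246, 0.332, -0.065, 1.46, 0.022, 1.35, -0.088], TCP at [0.186, -0.597, 0.231] pointing down, gripper open.
Joint ranges: [-2.6, 2.6], [-0.5, 2.12], [-1.47, 1.34], [0.16, 2.42], [-1.27, 4.41], [0.06, 2.06], [-2.6, 2.6]. Speed limits (rad/s): [2.22, 2.22, 2.79, 2.79, 3.14, 3.14, 3.14].

INTERFACE

Orientations are given as a unit quaternion [x, y, z, w].
In Python, from workcell import monitor, eyes, manip gives the robot as it stands.
- The arm moves only by the tool send_rows, never from a script. Its arguments are lists of equal length, an entry for each row: "offset": the shift along the tool's x, y, z in mm, a list of three; "roll": the turn about the tool's z in rad. In form: {"offset": [[tx, ty, tz], ...], "roll": [roll, ...]}. A call has exactly 5 rows; each row is the pose to reach, as a shift and turn from the pose commanded when the call began, along the tool's axes at that moment; what a row does not reach only later rows make up. A row lasts 1/12 s, in which the tool goes at most 41.7 mm and 7.16 degrees, less where a joint would pass 70% of its speed; a pose out of reach is approached as far as the arm can. A call with a gripper value outside its range is refused whole. "jaw" is the opening, from 0 (shut) to 1 (fully open), set as the call begins (left out, the last holds). The fingers move at their own pace and stop on an object; "newtons" is the grip in N (left out, the last holds). Time passes only in rows, so rows that repeat a pose let the fingers close, or fill a call up. It gives the time, the measured TCP pose, the force and the opening at its end, in the units of the state.
- monitor.get_obs(): the state, without advancing time (a new reading comes with each control period).
- eyes.camera(name): name is "side" or "top" or "wrist"; returns (picture, depth): 400x640x3 uint8, blue, green, red; 400x640 float32, m along the optical axis (not along the pixel's ray), 0 where there is no reading.
- eyes.camera_params(name): a dict with "fovy" (degrees; the focal length in pixels is half the picture's height over the tangent of half this angle, whatever the lens; pixels are square), "cx", "cy" (the principal point, pixels), "R" (3x3) and "t" (3): a world point X has camera coordinates R X + t. Camera axes: x right, y down, z forward; pixel columns grow to the right and rows downward; lengths in m; the calibration is good to about 2 mm. A picture is of the moment at which its call begins: read the wrist's pose just before it. camera_params takes no time and is no camera call; for the wrist camera it gives the pose at the moment of the call.
- manip.hand_in(): hands the job in, once; it reports no verdict.
The state is a dict: "clock": time; "joint_pos": joint angles; "joint_velocities": joint speeds; "tau": joint torques, N m; "position": TCP position; "ee_rot": TCP orientation; "ft_force": force on the tool from outside, world axes, zero at the start; "torque": the same for the moment, N m; "grip_width": opening from 0.0 (shut) to 1.0 (fully open).
Only numpy, scipy, OpenCV 4.12 (cv2) and the standard library are available. Lean on these libraries where they do the work, as an engineer would, in place of code of your own. Each camera call takes 0.05 s, during which the arm holds its last target. There are 200 camera calls.

## Working session

There is one attempt and no reset: what is moved stays moved. The work goes in short steps, Python scripts to look and compute and a tool call to move; the robot and the scene stay as the last step left them, time stands still between calls to the robot, and variables do not carry over. Pictures are saved under pics/ and viewed, on a budget of 14 in all, crops included, one or two more only if the job needs it, and the job is handed in when it is done.

Besides the shell and the picture viewer there is one more tool, called after "Emit:" by a JSON object that holds its "api" and its "payload". send_rows: Moves the arm, as the interface text tells. Its arguments: {"type":"object","properties":{"offset":{"type":"array"},"roll":{"type":"array"},"jaw":{"type":"number"},"newtons":{"type":"number"}},"required":["offset","roll"]}

```bash
mkdir -p pics; cat > h.py <<'E'
import numpy as np, cv2
from workcell import monitor, eyes, manip
from scipy.spatial.transform import Rotation as Ro
def K(p): return 200/np.tan(np.radians(p['fovy'])/2)
def world(p,d,u,v):
    z=d[v,u] if np.ndim(u)==0 else d[v,u]
    f=K(p); c=np.stack([(u-p['cx'])/f*z,(v-p['cy'])/f*z,z],-1)
    return (c-p['t'])@np.array(p['R'])
def snap(n):
    p=eyes.camera_params(n); p={k:(np.array(x) if k in 'Rt' else x) for k,x in p.items()}
    im,d=eyes.camera(n); return p,im,d
def cloud(p,d):
    v,u=np.mgrid[0:400,0:640]; return world(p,d,u,v)
E
python3 - <<'E'
from h import *
print(monitor.get_obs())
for n in ('top','side'):
    p,im,d=snap(n); cv2.imwrite(f'pics/{n}0.png',im); np.savez(f'{n}0.npz',im=im,d=d,**p)
    print(n,p)
E
```

```text
{'clock': 0.0, 'joint_pos': array([ 1.24641471,  0.33285974, -0.06471285,  1.4609601 ,  0.02157602,
        1.34990748, -0.08852299]), 'joint_velocities': array([-9.90914994e-04, -1.68944254e-03, -5.76810572e-04,  4.35805197e-05,
       -1.25147621e-03,  9.32319676e-04, -9.59388743e-04]), 'tau': array([ 1.34760605e-03, -6.25447011e+01,  4.93559218e-02, -3.91606021e+01,
        1.59935810e-02,  9.95480921e-03,  3.02082327e-06]), 'position': array([ 0.18565743, -0.59638236,  0.23051457]), 'ee_rot': array([ 9.88636912e-01,  1.50321446e-01, -1.28362951e-04, -7.08596132e-04]), 'ft_force': array([0.08627558, 0.02810699, 0.34387305]), 'torque': array([0.0086064 , 0.01708699, 0.01865779]), 'grip_width': 1.000457116834898}
top {'fovy': 54.76305935752042, 'cx': 313.03799474810654, 'cy': 200.65749457482343, 'R': array([[-0.02643534, -0.99955507,  0.01381404],
       [-0.98468071,  0.02365445, -0.17275522],
       [ 0.1723516 , -0.01816926, -0.98486791]]), 't': array([-0.36697675,  0.59952687,  1.03628201])}
side {'fovy': 47.011499068327076, 'cx': 323.6611203014168, 'cy': 195.86678727543412, 'R': array([[-0.61432015,  0.78884467, -0.01829843],
       [ 0.60330078,  0.45462679, -0.65524243],
       [-0.50856555, -0.41356809, -0.75519701]]), 't': array([ 0.62828237, -0.16157996,  1.27636492])}
```

View pics/top0.png

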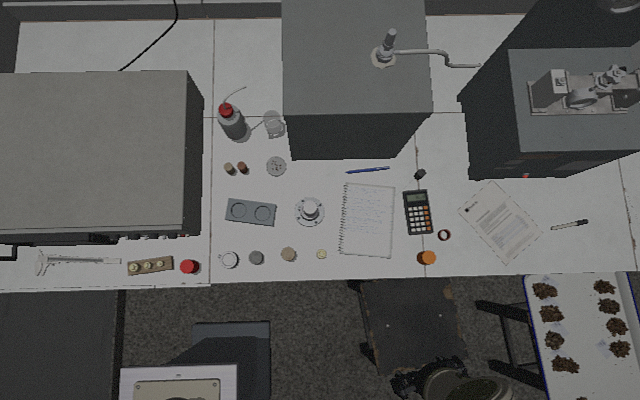

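View pics/side0.png

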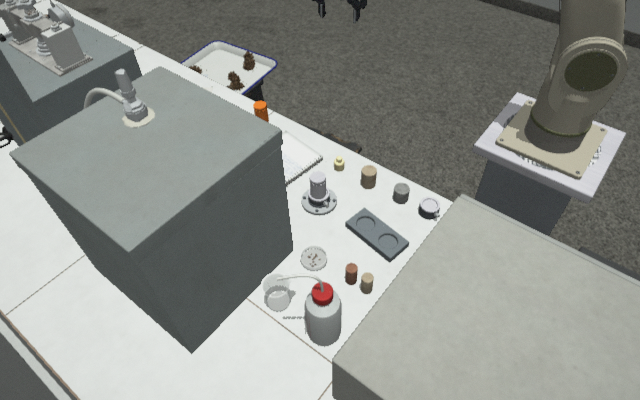

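```bash
python3 - <<'E'
from h import *
for n in ('top','side'):
    z=np.load(f'{n}0.npz'); p={k:z[k] for k in ('fovy','cx','cy','R','t')}; d=z['d']; P=cloud(p,d)
    print(n)
    m=((P[...,2]>.007)&(P[...,2]<.2)&(P[...,0]>.3)&(P[...,0]<.75)&(P[...,1]>-.7)&(P[...,1]<.4)&(d>0)).astype(np.uint8)
    k,l,s,c=cv2.connectedComponentsWithStats(m,connectivity=4)
    for i in range(1,k):
        if s[i,4]<20: continue
        Q=P[l==i]; top=np.percentile(Q[:,2],97); T=Q[Q[:,2]>top-.005]
        (cc,r)=cv2.minEnclosingCircle(T[:,:2].astype(np.float32))
        print(c[i].round(),s[i,4],'top %.3f'%top,'topc',np.round(cc,3),'r %.3f'%r,'med',np.median(T,0).round(3),'rng',Q.min(0).round(3),Q.max(0).round(3))
z=np.load('top0.npz');im=z['im']
cv2.imwrite('pics/crop0.png',cv2.resize(im[140:290,165:365],None,fx=4,fy=4,interpolation=cv2.INTER_CUBIC))
E
```

```text
top
[ 99. 188.] 21638 top 0.195 topc [0.631 0.169] r 0.257 med [0.627 0.166 0.193] rng [ 0.483 -0.063  0.022] [0.75  0.4   0.199]
[347. 148.] 2304 top 0.195 topc [ 0.722 -0.475] r 0.153 med [ 0.722 -0.481  0.195] rng [ 0.719 -0.633  0.01 ] [ 0.724 -0.321  0.2  ]
[243. 167.] 93 top 0.054 topc [ 0.699 -0.179] r 0.012 med [ 0.7   -0.181  0.051] rng [ 0.687 -0.192  0.008] [ 0.713 -0.166  0.057]
[229. 168.] 88 top 0.051 topc [ 0.698 -0.141] r 0.012 med [ 0.697 -0.14   0.049] rng [ 0.685 -0.153  0.011] [ 0.71  -0.128  0.052]
[384. 168.] 26 top 0.014 topc [ 0.694 -0.598] r 0.016 med [ 0.694 -0.597  0.01 ] rng [ 0.689 -0.614  0.007] [ 0.698 -0.582  0.015]
[358. 170.] 43 top 0.013 topc [ 0.684 -0.521] r 0.031 med [ 0.687 -0.52   0.01 ] rng [ 0.682 -0.552  0.007] [ 0.694 -0.49   0.013]
[418. 174.] 59 top 0.046 topc [ 0.667 -0.697] r 0.011 med [ 0.669 -0.695  0.043] rng [ 0.656 -0.7    0.007] [ 0.679 -0.688  0.048]
[368. 220.] 3614 top 0.017 topc [ 0.539 -0.542] r 0.126 med [ 0.533 -0.541  0.014] rng [ 0.428 -0.627  0.007] [ 0.652 -0.454  0.02 ]
[413. 211.] 692 top 0.017 topc [ 0.558 -0.678] r 
[... 2406 characters left out ...]
41  -0.162  0.007] [ 0.461 -0.107  0.034]
[377. 233.] 1524 top 0.020 topc [ 0.571 -0.2  ] r 0.076 med [ 0.573 -0.196  0.017] rng [ 0.528 -0.273  0.007] [ 0.614 -0.125  0.022]
[315. 248.] 62 top 0.015 topc [ 0.705 -0.275] r 0.030 med [ 0.688 -0.287  0.012] rng [ 0.675 -0.304  0.007] [ 0.714 -0.246  0.015]
[313. 265.] 55 top 0.015 topc [ 0.719 -0.266] r 0.027 med [ 0.731 -0.256  0.012] rng [ 0.702 -0.288  0.007] [ 0.739 -0.243  0.016]
[351. 272.] 215 top 0.051 topc [ 0.702 -0.177] r 0.013 med [ 0.702 -0.176  0.049] rng [ 0.689 -0.188  0.007] [ 0.714 -0.164  0.053]
[366. 282.] 212 top 0.050 topc [ 0.699 -0.139] r 0.013 med [ 0.7   -0.138  0.048] rng [ 0.686 -0.15   0.008] [ 0.712 -0.126  0.051]
```

View pics/crop0.png

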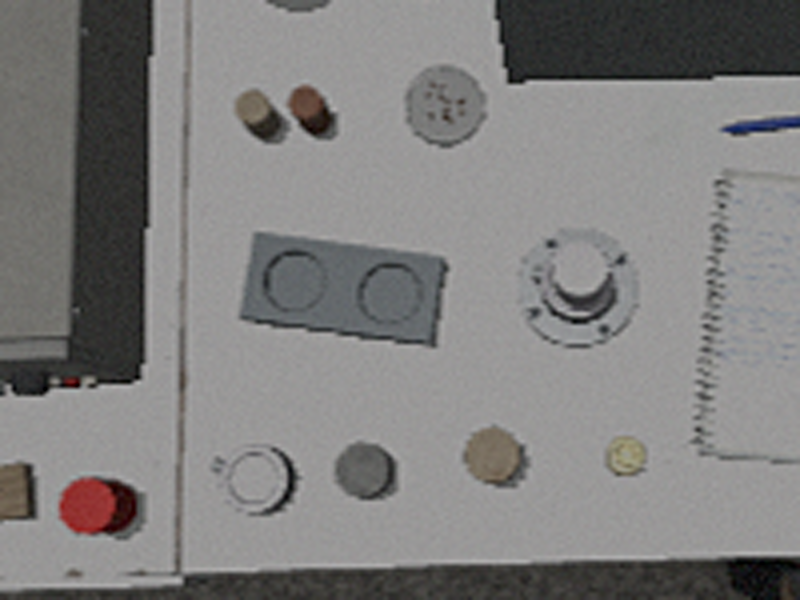

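Candidates (top picture): cal_cylinder is the bright one in the cup at (311,206), not red (190,266) or orange (427,257). core_tall is wide beige (288,254), not thin (229,168). core_short is grey (256,257). The transducer is at (229,259), socket towards upper left. big_weight is at (321,254), not the ones on the block (150,265). The crop confirms these. Moving to an overview with the wrist camera.

Emit:
{"api": "send_rows", "payload": {"offset": [[33, -18, -8], [66, -36, -16], [99, -54, -24], [132, -72, -32], [165, -91, -40]], "roll": [-0.11, -0.22, -0.33, -0.44, -0.55]}}

```text
clock: 0.52
position: [0.3171, -0.4593, 0.2714]
ee_rot: [0.91, 0.416, -0.0, -0.0]
ft_force: [1.4, -1.3, 0.1]
grip_width: 1.003
```

```bash
cat >> h.py <<'E'
def go(x,y,z,deg,o=None):
    "tool-frame shift (mm) and roll to bring TCP to x,y,z with closing line at world angle deg"
    o=o or monitor.get_obs(); R=Ro.from_quat(o['ee_rot']).as_matrix(); p=np.array(o['position'])
    a=np.degrees(np.arctan2(R[1,1],R[0,1])); da=(deg-a+90)%180-90
    print('t %.2f at'%o['clock'],p.round(4),'ang %.1f'%a,'q7 %.2f'%o['joint_pos'][6],'f',np.round(o['ft_force'],1),'g %.2f'%o['grip_width'],'-> shift',(R.T@(np.array([x,y,z])-p)*1000).round(1),'roll %.3f'%-np.radians(da))
E
python3 -c "
from h import *
go(.5,-.27,.33,-10)"
```

```text
t 0.52 at [ 0.3171 -0.4593  0.2714] ang -40.9 q7 0.14 f [ 1.4 -1.3  0.1] g 1.00 -> shift [262.8  14.3 -58.7] roll -0.539
```

Emit:
{"api": "send_rows", "payload": {"offset": [[40, 2, -9], [80, 4, -18], [120, 7, -27], [160, 9, -36], [200, 11, -45]], "roll": [-0.108, -0.216, -0.324, -0.432, -0.539]}}

```text
clock: 0.93
position: [0.4571, -0.3159, 0.3166]
ee_rot: [0.766, 0.643, -0.0, -0.0]
ft_force: [0.6, -0.8, -0.1]
grip_width: 1.001
```

```bash
python3 -c "
from h import *
p,im,d=snap('wrist'); cv2.imwrite('pics/w0.png',im); np.savez('w0.npz',im=im,d=d,**p); print(p)
go(.5,-.27,.33,-10)"
```

```text
{'fovy': 66.4077866383496, 'cx': 313.00509893490903, 'cy': 197.03444022539912, 'R': array([[ 9.84785677e-01, -1.73773283e-01,  1.25307407e-04],
       [-1.66820442e-01, -9.45181001e-01,  2.80720174e-01],
       [-4.86632281e-02, -2.76470111e-01, -9.59789648e-01]]), 't': array([-0.50536898, -0.28265021,  0.39540233])}
t 0.98 at [ 0.4635 -0.3082  0.3185] ang -9.0 q7 0.29 f [3.1 7.  1. ] g 1.00 -> shift [ 43.4  30.2 -11.2] roll 0.018
```

View pics/w0.png

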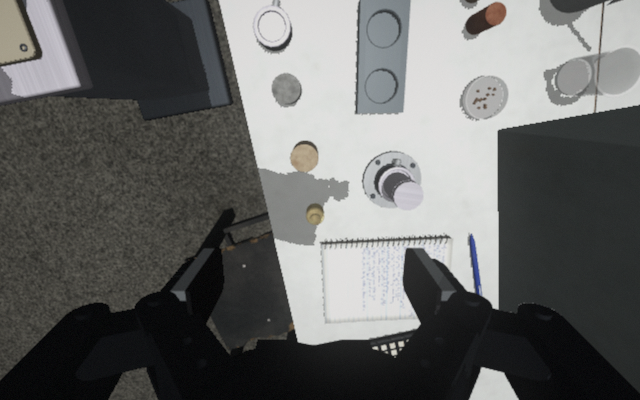

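```bash
cat > meas.py <<'E'
from h import *
def circ(T):
    A=np.c_[2*T[:,:2],np.ones(len(T))]; s=np.linalg.lstsq(A,(T[:,:2]**2).sum(1),rcond=None)[0]
    return s[:2],np.sqrt(s[2]+s[:2]@s[:2])
for _ in range(4): p,im,d=snap('wrist')
P=cloud(p,d); np.savez('w1.npz',im=im,d=d,**p)
bench=P[(abs(P[...,2])<.01)&(P[...,0]>.42)&(P[...,0]<.65)&(P[...,1]>-.4)]; print('bench z',np.median(bench[:,2]).round(4))
for n,x,y,z in [('cal',.568,-.3715,.09),('tall',.445,-.308,.05),('short',.4375,-.217,.038),('tr',.434,-.14,.03),('wt',.444,-.401,.039)]:
    m=(np.hypot(P[...,0]-x,P[...,1]-y)<.035)&(abs(P[...,2]-z)<.006)&(d>0)
    m=cv2.morphologyEx(m.astype(np.uint8),cv2.MORPH_CLOSE,np.ones((5,5)))
    k,l,s,c=cv2.connectedComponentsWithStats(m); i=1+s[1:,4].argmax()
    T=P[(l==i)&(d>0)]; T=T[abs(T[:,2]-z)<.006]
    cnt=max(cv2.findContours((l==i).astype(np.uint8),0,1)[0],key=len)[:,0]
    cc,r=cv2.minEnclosingCircle(T[:,:2].astype(np.float32)); e=cv2.fitEllipse(cnt)
    f=K(p); zc=np.median(T[:,2]); ray=np.array([(e[0][0]-p['cx'])/f,(e[0][1]-p['cy'])/f,1])@p['R']; C=-p['R'].T@p['t']
    X=C+ray*((z-C[2])/ray[2])
    print(n,'px',np.round(e[0],1),'enc',np.round(cc,4),'r %.4f'%r,'ell',X.round(4),'mean',T.mean(0).round(4),s[i,4])
go(.5,-.27,.33,-10)
# tray
m=((abs(P[...,2]-.018)<.004)&(abs(P[...,0]-.571)<.06)&(abs(P[...,1]+.2)<.09)).astype(np.uint8)
T=P[m>0]; r=cv2.minAreaRect(T[:,:2].astype(np.float32)*1000); print('tray',r)
m=(abs(P[...,2]-.010)<.004)&(np.hypot(P[...,0]-.571,P[...,1]+.2)<.06)
k,l,s,c=cv2.connectedComponentsWithStats(m.astype(np.uint8))
for i in range(1,k):
    if s[i,4]>100: T=P[l==i]; print('well',c[i].round(1),T.mean(0).round(4),np.round(cv2.minEnclosingCircle(T[:,:2].astype(np.float32)),4) if 0 else cv2.minEnclosingCircle(T[:,:2].astype(np.float32)),s[i,4])
# flange ring z~9mm
m=(abs(P[...,2]-.009)<.003)&(np.hypot(P[...,0]-.568,P[...,1]+.3715)<.055); T=P[m]
print('flange',cv2.minEnclosingCircle(T[:,:2].astype(np.float32)))
# cropped enlarged
cv2.imwrite('pics/w1.png',cv2.resize(im[0:240,240:500],None,fx=2.5,fy=2.5,interpolation=cv2.INTER_CUBIC))
E
python3 meas.py
```

```text
bench z -0.0005
cal px [408.5 194.8] enc [ 0.5698 -0.372 ] r 0.0196 ell [ 0.5691 -0.3708  0.09  ] mean [ 0.5692 -0.371   0.0896] 715
tall px [304.5 157.4] enc [ 0.447  -0.3082] r 0.0191 ell [ 0.4472 -0.3075  0.05  ] mean [ 0.4472 -0.3076  0.0497] 632
short px [286.1  88.1] enc [ 0.4396 -0.2165] r 0.0191 ell [ 0.4397 -0.2163  0.038 ] mean [ 0.4396 -0.2163  0.0378] 711
tr px [271.7  25.8] enc [ 0.4365 -0.1383] r 0.0257 ell [ 0.4363 -0.1402  0.03  ] mean [ 0.4361 -0.14    0.0282] 1276
wt px [315.3 218.8] enc [ 0.4456 -0.4017] r 0.0084 ell [ 0.4456 -0.4004  0.039 ] mean [ 0.4455 -0.4008  0.0378] 96
t 1.18 at [ 0.4559 -0.318   0.3159] ang -10.4 q7 0.29 f [-0.6  0.8 -0.1] g 1.00 -> shift [ 55.2  34.8 -14.2] roll -0.006
tray ((571.8538818359375, -200.99900817871094), (137.5864715576172, 64.52264404296875), 80.84542846679688)
well [383.5  28.3] [ 0.5789 -0.1642  0.01  ] ((0.5784357786178589, -0.1645365208387375), 0.02149663120508194) 920
well [381.1  85.3] [ 0.5677 -0.2339  0.01  ] ((0.5670055747032166, -0.23425178229808807), 0.021554958075284958) 810
flange ((0.5692564249038696, -0.3707738518714905), 0.04409024864435196)
```

View pics/w1.png

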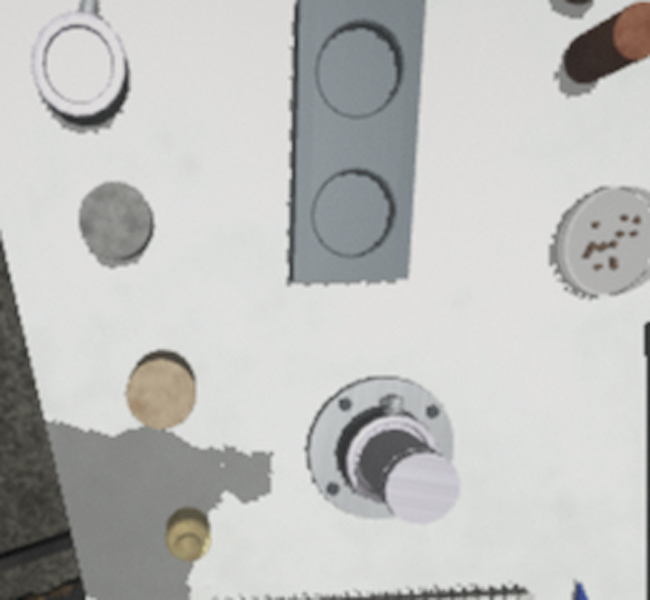

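```bash
python3 -c "
from h import *
go(.569,-.371,.13,-10)"
```

```text
t 1.18 at [ 0.4559 -0.318   0.3159] ang -10.4 q7 0.29 f [-0.6  0.8 -0.1] g 1.00 -> shift [-31.7 121.  185.8] roll -0.006
```

Emit:
{"api": "send_rows", "payload": {"offset": [[-8, 30, 20], [-16, 60, 40], [-24, 90, 66], [-31, 115, 96], [-32, 121, 136]], "roll": [0, 0, 0, 0, 0]}}

```text
clock: 1.6
position: [0.5714, -0.3739, 0.1792]
ee_rot: [0.769, 0.639, 0.0, 0.001]
ft_force: [0.5, -0.7, 0.2]
grip_width: 1.0
```

Emit:
{"api": "send_rows", "payload": {"offset": [[0, 0, 0], [0, 0, 20], [0, 0, 50], [0, 0, 50], [0, 0, 50]], "roll": [0, 0, 0, 0, 0]}}

```text
clock: 2.02
position: [0.5679, -0.3716, 0.1306]
ee_rot: [0.768, 0.64, -0.001, -0.001]
ft_force: [-0.6, -0.0, 0.4]
grip_width: 1.002
```

```bash
python3 -c "
from h import *
go(.569,-.371,.05,-10)"
```

```text
t 2.02 at [ 0.5679 -0.3716  0.1306] ang -10.4 q7 0.19 f [-0.6 -0.   0.4] g 1.00 -> shift [ 0.8  1.2 80.6] roll -0.008
```

Emit:
{"api": "send_rows", "payload": {"offset": [[0.5, 1, 25], [0.5, 1, 50], [0.5, 1, 70], [0.5, 1, 80], [0.5, 1, 80]], "roll": [0, 0, 0, 0, 0]}}

```text
clock: 2.43
position: [0.5699, -0.3708, 0.0502]
ee_rot: [0.768, 0.64, -0.0, -0.001]
ft_force: [-1.3, -0.4, 0.5]
grip_width: 1.0
```

Emit:
{"api": "send_rows", "payload": {"offset": [[0, 0, 0], [0, 0, 0], [0, 0, 0], [0, 0, 0], [0, 0, 0]], "roll": [0, 0, 0, 0, 0], "jaw": 0.35, "newtons": 30}}

```text
clock: 2.85
position: [0.571, -0.3709, 0.0518]
ee_rot: [0.768, 0.641, 0.0, 0.001]
ft_force: [-2.8, 1.0, 6.7]
grip_width: 0.425
```

Emit:
{"api": "send_rows", "payload": {"offset": [[0, 0, 0], [0, 0, 0], [0, 0, 0], [0, 0, 0], [0, 0, 0]], "roll": [0, 0, 0, 0, 0]}}

```text
clock: 3.27
position: [0.5711, -0.3708, 0.0518]
ee_rot: [0.768, 0.641, 0.0, 0.001]
ft_force: [-1.7, 1.0, 5.6]
grip_width: 0.426
```

Emit:
{"api": "send_rows", "payload": {"offset": [[0, 0, -15], [0, 0, -35], [0, 0, -55], [0, 0, -70], [0, 0, -70]], "roll": [0, 0, 0, 0, 0], "newtons": 50}}

```text
clock: 3.68
position: [0.5725, -0.3713, 0.1253]
ee_rot: [0.768, 0.641, 0.001, 0.003]
ft_force: [0.1, 0.6, -0.6]
grip_width: 0.416
```

```bash
cat > m2.py <<'E'
from h import *
import sys
go(.5776,-.1656,.12,-10)
# look at the cup now and the held part via side camera
for n in ('side','top'):
    p,im,d=snap(n); P=cloud(p,d); f=K(p)
    m=(P[...,2]>.026)&(P[...,2]<.04)&(np.hypot(P[...,0]-.569,P[...,1]+.371)<.032)&(d>0); T=P[m]
    if len(T)>20: print(n,'cup',cv2.minEnclosingCircle(T[:,:2].astype(np.float32)),T.mean(0).round(4),len(T))
    cv2.imwrite(f'pics/{n}{sys.argv[1]}.png',im)
cv2.imwrite(f'pics/c{sys.argv[1]}.png',cv2.resize(cv2.imread(f'pics/side{sys.argv[1]}.png')[110:290,240:460],None,fx=3,fy=3))
E
python3 m2.py 1
```

```text
t 3.68 at [ 0.5725 -0.3713  0.1253] ang -10.3 q7 0.19 f [ 0.1  0.6 -0.6] g 0.42 -> shift [203.3 -31.9   4.6] roll -0.006
side cup ((0.5683152675628662, -0.36945244669914246), 0.028101598843932152) [ 0.5678 -0.3699  0.0311] 300
```

View pics/c1.png

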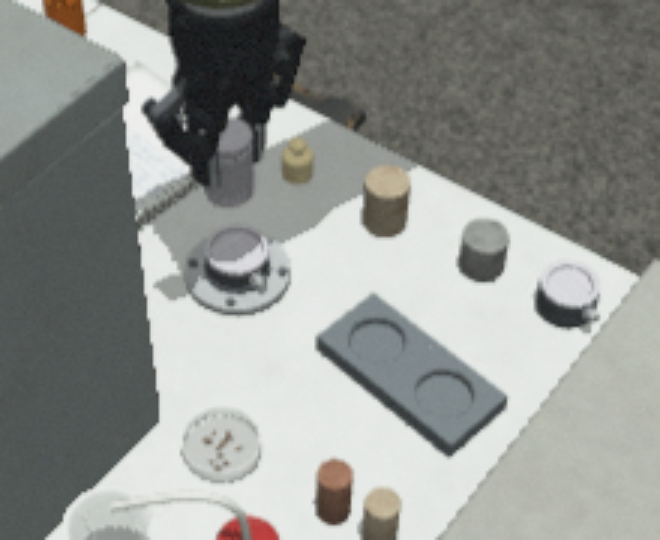

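Emit:
{"api": "send_rows", "payload": {"offset": [[30, -5, 0], [70, -11, 0], [110, -17, 0], [150, -24, 0], [185, -29, 0]], "roll": [0, 0, 0, 0, 0]}}

```text
clock: 4.2
position: [0.5741, -0.1801, 0.119]
ee_rot: [0.767, 0.641, -0.0, -0.001]
ft_force: [0.8, -0.3, -2.0]
grip_width: 0.419
```

Emit:
{"api": "send_rows", "payload": {"offset": [[18, -3, 15], [18, -3, 30], [18, -3, 30], [18, -3, 30], [18, -3, 30]], "roll": [0, 0, 0, 0, 0]}}

```text
clock: 4.62
position: [0.5753, -0.1662, 0.0903]
ee_rot: [0.768, 0.64, -0.0, -0.0]
ft_force: [0.4, 0.5, -2.1]
grip_width: 0.416
```

```bash
python3 - <<'E'
from h import *
go(.5776,-.1656,.04,-10)
p,im,d=snap('wrist'); P=cloud(p,d); 
o=monitor.get_obs(); x,y,z=o['position']
m=(np.hypot(P[...,0]-x,P[...,1]-y)<.03)&(P[...,2]<z+.05)&(P[...,2]>z-.03); T=P[m]; print(len(T), T.mean(0) if len(T) else '',T.min(0),T.max(0))
m=(abs(P[...,2]-.018)<.003)&(abs(P[...,0]-.571)<.06)&(abs(P[...,1]+.2)<.09); T=P[m]
print(cv2.minAreaRect(T[:,:2].astype(np.float32)*1000))
cv2.imwrite('pics/w2.png',im)
E
```

```text
t 4.62 at [ 0.5753 -0.1662  0.0903] ang -10.4 q7 -0.14 f [ 0.4  0.5 -2.1] g 0.42 -> shift [ 1.   2.2 50.3] roll -0.007
12578 [ 0.57668843 -0.16059596  0.12003152] [ 0.54792195 -0.18735206  0.06808962] [ 0.60561282 -0.14790382  0.14073302]
((571.8082275390625, -199.83013916015625), (140.9962615966797, 64.17444610595703), 80.86894226074219)
```

View pics/w2.png

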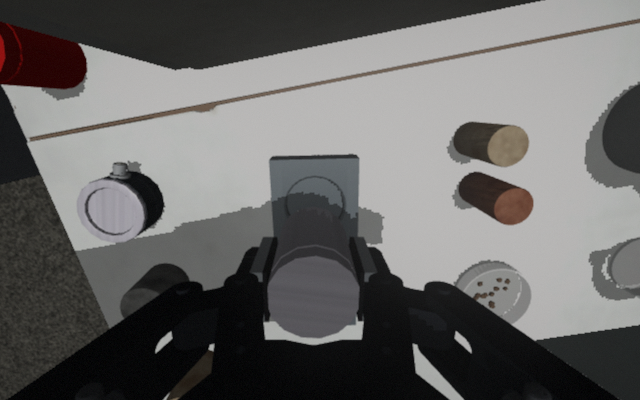

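```bash
cat > held.py <<'E'
from h import *
import sys
h,rad,off=map(float,sys.argv[1:4])  # height of part top above TCP, radius
p,im,d=snap('wrist'); o=monitor.get_obs(); P=cloud(p,d); x,y,z=o['position']
m=(np.hypot(P[...,0]-x,P[...,1]-y)<rad+.006)&(abs(P[...,2]-z-h)<off); R=Ro.from_quat(o['ee_rot']).as_matrix()
T=(P[m]-o['position'])@R*1000; print('n',len(T),'tool xyz min',T.min(0).round(1),'max',T.max(0).round(1),'mean',T.mean(0).round(1),'enc',cv2.minEnclosingCircle(T[:,:2].astype(np.float32)))
E
python3 held.py 0.038 .019 .003
```

```text
n 7044 tool xyz min [-21.1 -22.6 -40.9] max [ 17.9  22.8 -35. ] mean [  0.3   0.3 -37.6] enc ((1.9409092664718628, 0.014460879378020763), 24.16912841796875)
```

Emit:
{"api": "send_rows", "payload": {"offset": [[2, 2, 15], [2, 2, 30], [2, 2, 42], [2, 2, 50], [2, 2, 53]], "roll": [0, 0, 0, 0, 0]}}

```text
clock: 5.13
position: [0.5772, -0.1637, 0.0361]
ee_rot: [0.768, 0.64, -0.0, -0.001]
ft_force: [-0.4, 0.2, -2.9]
grip_width: 0.422
```

Emit:
{"api": "send_rows", "payload": {"offset": [[0, 0, 1], [0, 0, 2], [0, 0, 3.5], [0, 0, 4.5], [0, 0, 4.5]], "roll": [0, 0, 0, 0, 0]}}

```text
clock: 5.55
position: [0.578, -0.1634, 0.033]
ee_rot: [0.768, 0.641, 0.0, 0.0]
ft_force: [-0.7, 0.5, -2.7]
grip_width: 0.416
```

Emit:
{"api": "send_rows", "payload": {"offset": [[0, 0, 1], [0, 0, 1.5], [0, 0, 1.5], [0, 0, 1.5], [0, 0, 1.5]], "roll": [0, 0, 0, 0, 0]}}

```text
clock: 5.97
position: [0.5781, -0.1634, 0.0319]
ee_rot: [0.768, 0.641, 0.0, 0.0]
ft_force: [-2.0, 0.3, 5.3]
grip_width: 0.42
```

Emit:
{"api": "send_rows", "payload": {"offset": [[0, 0, 0], [0, 0, 0], [0, 0, 0], [0, 0, 0], [0, 0, 0]], "roll": [0, 0, 0, 0, 0], "jaw": 0.75}}

```text
clock: 6.38
position: [0.5779, -0.1634, 0.0312]
ee_rot: [0.768, 0.641, -0.0, 0.0]
ft_force: [0.2, -0.1, -0.4]
grip_width: 0.749
```

Emit:
{"api": "send_rows", "payload": {"offset": [[0, 0, -25], [0, 0, -60], [0, 0, -95], [0, 0, -125], [0, 0, -140]], "roll": [0, 0, 0, 0, 0], "jaw": 1.0}}

```text
clock: 6.8
position: [0.5794, -0.1635, 0.1757]
ee_rot: [0.768, 0.641, 0.001, 0.002]
ft_force: [0.2, 0.6, -0.7]
grip_width: 1.001
```

```bash
cat > w.py <<'E'
from h import *
import sys
# name x y z r : top-face centre of parts seen by wrist camera
p,im,d=snap('wrist');p,im,d=snap('wrist'); P=cloud(p,d)
for a in sys.argv[1:]:
    x,y,z=map(float,a.split(','))
    m=((np.hypot(P[...,0]-x,P[...,1]-y)<.032)&(abs(P[...,2]-z)<.006)&(d>0)).astype(np.uint8)
    m=cv2.morphologyEx(m,cv2.MORPH_CLOSE,np.ones((5,5)))
    k,l,s,c=cv2.connectedComponentsWithStats(m)
    if k<2: print(a,'none'); continue
    i=1+s[1:,4].argmax(); T=P[(l==i)&(d>0)]; T=T[abs(T[:,2]-z)<.006]
    n=np.linalg.svd(T-T.mean(0),full_matrices=False)[2][2]
    print(a,'px',c[i].round(),'enc',np.round(cv2.minEnclosingCircle(T[:,:2].astype(np.float32))[0],4),'r %.4f'%cv2.minEnclosingCircle(T[:,:2].astype(np.float32))[1],'mean',T.mean(0).round(4),'tilt %.3f'%np.arccos(abs(n[2])),s[i,4])
cv2.imwrite('pics/wl.png',im)
E
python3 w.py .577,-.165,.07 .4396,-.2163,.038 .436,-.14,.029; python3 -c "
from h import *
go(.4396,-.2163,.08,-10)"
```

```text
.577,-.165,.07 px [310. 195.] enc [ 0.5783 -0.1648] r 0.0192 mean [ 0.5784 -0.1639  0.0696] tilt 0.012 1510
.4396,-.2163,.038 px [182. 253.] enc [ 0.4395 -0.216 ] r 0.0196 mean [ 0.4385 -0.2097  0.0374] tilt 0.039 702
.436,-.14,.029 px [163. 185.] enc [ 0.4374 -0.1369] r 0.0269 mean [ 0.4368 -0.1389  0.0279] tilt 0.016 1952
t 6.90 at [ 0.5796 -0.1636  0.1748] ang -10.3 q7 -0.11 f [ 0.1 -0.2 -0.6] g 1.00 -> shift [ -76.8 -128.8   94.2] roll -0.006
```

Emit:
{"api": "send_rows", "payload": {"offset": [[-20, -34, 0], [-40, -67, 10], [-58, -98, 35], [-75, -126, 64], [-77, -129, 94]], "roll": [0, 0, 0, 0, 0]}}

```text
clock: 7.32
position: [0.4326, -0.2188, 0.0762]
ee_rot: [0.769, 0.639, -0.001, 0.0]
ft_force: [1.1, -1.0, 0.3]
grip_width: 1.001
```

Emit:
{"api": "send_rows", "payload": {"offset": [[0, 0, 15], [0, 0, 35], [0, 0, 55], [0, 0, 65], [0, 0, 65]], "roll": [0, 0, 0, 0, 0]}}

```text
clock: 7.73
position: [0.4352, -0.215, 0.0097]
ee_rot: [0.768, 0.641, -0.001, -0.002]
ft_force: [-0.2, -0.3, 0.2]
grip_width: 1.0
```

```bash
python3 -c "
from h import *
go(.4396,-.2163,.008,-10)"
```

```text
t 7.73 at [ 0.4352 -0.215   0.0097] ang -10.3 q7 0.04 f [-0.2 -0.3  0.2] g 1.00 -> shift [-0.5  4.5  1.7] roll -0.005
```

Emit:
{"api": "send_rows", "payload": {"offset": [[-0.5, 4, 1], [-0.5, 4, 1], [-0.5, 4, 1], [-0.5, 4, 1], [-0.5, 4, 1]], "roll": [0, 0, 0, 0, 0], "jaw": 0.6}}

```text
clock: 8.15
position: [0.4414, -0.2175, 0.012]
ee_rot: [0.768, 0.641, 0.0, 0.001]
ft_force: [1.3, -0.5, -0.3]
grip_width: 0.603
```

Emit:
{"api": "send_rows", "payload": {"offset": [[0, 0, 0], [0, 0, 0], [0, 0, 0], [0, 0, 0], [0, 0, 0]], "roll": [0, 0, 0, 0, 0], "jaw": 0.35}}

```text
clock: 8.57
position: [0.4411, -0.2174, 0.0119]
ee_rot: [0.768, 0.641, -0.0, 0.0]
ft_force: [-2.5, 1.1, 7.2]
grip_width: 0.431
```

Emit:
{"api": "send_rows", "payload": {"offset": [[0, 0, -10], [0, 0, -30], [0, 0, -50], [0, 0, -65], [0, 0, -65]], "roll": [0, 0, 0, 0, 0]}}

```text
clock: 8.98
position: [0.4428, -0.2179, 0.0799]
ee_rot: [0.768, 0.641, 0.001, 0.002]
ft_force: [0.5, -0.9, -1.3]
grip_width: 0.426
```

```bash
python3 -c "
from h import *
go(.5666,-.2340,.073,-10)"
```

```text
t 8.98 at [ 0.4428 -0.2179  0.0799] ang -10.3 q7 0.09 f [ 0.5 -0.9 -1.3] g 0.43 -> shift [  6.4 124.6   7.5] roll -0.005
```

Emit:
{"api": "send_rows", "payload": {"offset": [[1, 30, 0], [2, 65, 0], [4, 100, 0], [5, 120, 0], [5, 124, 0]], "roll": [0, 0, 0, 0, 0]}}

```text
clock: 9.4
position: [0.5668, -0.2338, 0.0758]
ee_rot: [0.767, 0.641, 0.001, 0.0]
ft_force: [-1.2, 0.4, -1.1]
grip_width: 0.427
```

Emit:
{"api": "send_rows", "payload": {"offset": [[0, 0, 0], [0, 0, 10], [0, 0, 22], [0, 0, 32], [0, 0, 34]], "roll": [0, 0, 0, 0, 0]}}

```text
clock: 9.82
position: [0.5616, -0.2343, 0.0395]
ee_rot: [0.768, 0.641, -0.001, -0.002]
ft_force: [-0.7, 0.6, -2.8]
grip_width: 0.428
```

```bash
python3 -c "
from h import *
go(.566,-.2355,.022,-10)"; python3 held.py .026 .019 .003
```

```text
t 9.82 at [ 0.5616 -0.2343  0.0395] ang -10.3 q7 -0.03 f [-0.7  0.6 -2.8] g 0.43 -> shift [-0.4  4.7 17.5] roll -0.006
n 5714 tool xyz min [-18.2 -22.7 -29.1] max [ 20.2  22.7 -22.9] mean [  2.2  -0.1 -25. ] enc ((3.718130350112915, -0.04734542965888977), 23.611160278320312)
```

Emit:
{"api": "send_rows", "payload": {"offset": [[-0.5, 4, 0], [-0.5, 4, 0], [-0.5, 4, 0], [-0.5, 4, 3], [-0.5, 4, 5]], "roll": [0, 0, 0, 0, 0]}}

```text
clock: 10.28
position: [0.5679, -0.2358, 0.0374]
ee_rot: [0.768, 0.641, 0.0, 0.0]
ft_force: [0.6, -0.1, -1.0]
grip_width: 0.426
```

```bash
python3 -c "
from h import *
go(.566,-.2355,.022,-10)"
```

```text
t 10.28 at [ 0.5679 -0.2358  0.0374] ang -10.3 q7 -0.04 f [ 0.6 -0.1 -1. ] g 0.43 -> shift [-0.  -2.  15.4] roll -0.005
```

Emit:
{"api": "send_rows", "payload": {"offset": [[0, -1.5, 3], [0, -1.5, 6], [0, -1.5, 9], [0, -1.5, 12], [0, -1.5, 14]], "roll": [0, 0, 0, 0, 0]}}

```text
clock: 10.7
position: [0.5661, -0.2354, 0.0228]
ee_rot: [0.768, 0.641, -0.0, -0.0]
ft_force: [0.1, 0.1, -1.1]
grip_width: 0.429
```

Emit:
{"api": "send_rows", "payload": {"offset": [[0, 0, 1], [0, 0, 1.5], [0, 0, 1.5], [0, 0, 1.5], [0, 0, 1.5]], "roll": [0, 0, 0, 0, 0]}}

```text
clock: 11.12
position: [0.5663, -0.2355, 0.022]
ee_rot: [0.768, 0.641, -0.0, 0.0]
ft_force: [-1.7, 0.2, 3.8]
grip_width: 0.427
```

Emit:
{"api": "send_rows", "payload": {"offset": [[0, 0, 0], [0, 0, 0], [0, 0, 0], [0, 0, 0], [0, 0, 0]], "roll": [0, 0, 0, 0, 0], "jaw": 0.75}}

```text
clock: 11.53
position: [0.5664, -0.2355, 0.0218]
ee_rot: [0.768, 0.641, 0.0, 0.0]
ft_force: [-1.0, 0.7, 0.6]
grip_width: 0.749
```

Emit:
{"api": "send_rows", "payload": {"offset": [[0, 0, -20], [0, 0, -50], [0, 0, -85], [0, 0, -115], [0, 0, -130]], "roll": [0, 0, 0, 0, 0], "jaw": 1.0}}

```text
clock: 11.95
position: [0.5678, -0.2358, 0.1562]
ee_rot: [0.768, 0.641, 0.001, 0.002]
ft_force: [1.4, 0.1, 1.1]
grip_width: 0.994
```

```bash
python3 w.py .577,-.165,.07 .566,-.235,.048 .447,-.308,.05; python3 -c "
from h import *
go(.4472,-.3076,.08,-10)"
```

```text
.577,-.165,.07 px [307. 106.] enc [ 0.5781 -0.1649] r 0.0190 mean [ 0.5782 -0.1644  0.0698] tilt 0.002 2195
.566,-.235,.048 px [310. 192.] enc [ 0.567  -0.2345] r 0.0193 mean [ 0.5672 -0.2339  0.0476] tilt 0.013 1517
.447,-.308,.05 none
t 12.05 at [ 0.5681 -0.236   0.1555] ang -10.3 q7 0.01 f [-0.   0.1 -1.4] g 1.00 -> shift [ -92.  -106.5   75. ] roll -0.006
```

Emit:
{"api": "send_rows", "payload": {"offset": [[-22, -25, 0], [-48, -56, 10], [-72, -84, 30], [-90, -104, 55], [-92, -106, 75]], "roll": [0, 0, 0, 0, 0]}}

```text
clock: 12.47
position: [0.4395, -0.3107, 0.0744]
ee_rot: [0.77, 0.638, -0.002, -0.001]
ft_force: [-0.0, -0.8, -0.3]
grip_width: 1.0
```

Emit:
{"api": "send_rows", "payload": {"offset": [[0, 0, 12], [0, 0, 35], [0, 0, 52], [0, 0, 62], [0, 0, 62]], "roll": [0, 0, 0, 0, 0]}}

```text
clock: 12.88
position: [0.445, -0.3053, 0.0125]
ee_rot: [0.767, 0.641, -0.0, -0.002]
ft_force: [0.2, -0.3, -0.9]
grip_width: 1.0
```

Emit:
{"api": "send_rows", "payload": {"offset": [[0, 0, 0], [0, 0, 0], [0, 0, 0], [0, 0, 0], [0, 0, 0]], "roll": [0, 0, 0, 0, 0]}}

```text
clock: 13.3
position: [0.4459, -0.3073, 0.0155]
ee_rot: [0.768, 0.641, 0.0, 0.001]
ft_force: [0.6, 1.0, -0.9]
grip_width: 0.998
```

```bash
python3 -c "
from h import *
go(.4472,-.3076,.018,-10)"
```

```text
t 13.30 at [ 0.4459 -0.3073  0.0155] ang -10.3 q7 0.19 f [ 0.6  1.  -0.9] g 1.00 -> shift [-0.1  1.3 -2.5] roll -0.005
```

Emit:
{"api": "send_rows", "payload": {"offset": [[0, 1, -2], [0, 1, -2], [0, 1, -2], [0, 1, -2], [0, 1, -2]], "roll": [0, 0, 0, 0, 0], "jaw": 0.6}}

```text
clock: 13.72
position: [0.4465, -0.3072, 0.0168]
ee_rot: [0.768, 0.641, -0.0, 0.0]
ft_force: [1.0, 0.5, 0.0]
grip_width: 0.602
```

Emit:
{"api": "send_rows", "payload": {"offset": [[0, 0, 0], [0, 0, 0], [0, 0, 0], [0, 0, 0], [0, 0, 0]], "roll": [0, 0, 0, 0, 0], "jaw": 0.35}}

```text
clock: 14.13
position: [0.4465, -0.3072, 0.017]
ee_rot: [0.768, 0.641, -0.0, 0.0]
ft_force: [-2.6, 0.7, 4.1]
grip_width: 0.435
```

Emit:
{"api": "send_rows", "payload": {"offset": [[0, 0, -10], [0, 0, -35], [0, 0, -60], [0, 0, -80], [0, 0, -80]], "roll": [0, 0, 0, 0, 0]}}

```text
clock: 14.55
position: [0.4486, -0.3083, 0.1014]
ee_rot: [0.768, 0.641, 0.001, 0.003]
ft_force: [0.5, -1.0, -1.1]
grip_width: 0.43
```

```bash
python3 -c "
from h import *
go(.5690,-.3705,.1,-10)"
```

```text
t 14.55 at [ 0.4486 -0.3083  0.1014] ang -10.3 q7 0.23 f [ 0.5 -1.  -1.1] g 0.43 -> shift [-39.7 129.6   2.2] roll -0.005
```

Emit:
{"api": "send_rows", "payload": {"offset": [[-11, 35, 0], [-22, 72, 0], [-33, 107, 0], [-39, 127, 0], [-39.5, 129, 0]], "roll": [0, 0, 0, 0, 0]}}

```text
clock: 14.97
position: [0.5689, -0.3698, 0.0956]
ee_rot: [0.768, 0.641, 0.001, -0.0]
ft_force: [-0.1, 0.6, -1.8]
grip_width: 0.435
```

Emit:
{"api": "send_rows", "payload": {"offset": [[0, 0, 5], [0, 0, 15], [0, 0, 25], [0, 0, 32], [0, 0, 32]], "roll": [0, 0, 0, 0, 0]}}

```text
clock: 15.38
position: [0.5645, -0.3684, 0.0623]
ee_rot: [0.768, 0.641, -0.001, -0.002]
ft_force: [0.2, 0.1, -1.2]
grip_width: 0.43
```

Emit:
{"api": "send_rows", "payload": {"offset": [[0, 0, 0], [0, 0, 0], [0, 0, 0], [0, 0, 0], [0, 0, 0]], "roll": [0, 0, 0, 0, 0]}}

```text
clock: 15.8
position: [0.5665, -0.3693, 0.0653]
ee_rot: [0.768, 0.641, 0.0, 0.0]
ft_force: [0.3, -0.6, -1.5]
grip_width: 0.428
```

```bash
python3 -c "
from h import *
go(.5685,-.3703,.047,-10)"; python3 held.py .033 .019 .003; python3 m2.py 2
```

```text
t 15.80 at [ 0.5665 -0.3693  0.0653] ang -10.3 q7 0.18 f [ 0.3 -0.6 -1.5] g 0.43 -> shift [-0.7  2.1 18.3] roll -0.006
n 6307 tool xyz min [-19.9 -22.6 -36. ] max [ 19.2  22.9 -30. ] mean [  1.1   0.4 -32.7] enc ((3.5276455879211426, 0.046695973724126816), 23.735668182373047)
t 15.85 at [ 0.5665 -0.3692  0.0652] ang -10.3 q7 0.18 f [ 0.7  0.  -0.8] g 0.43 -> shift [202.3 -25.5 -54.9] roll -0.006
side cup ((0.5706180930137634, -0.3667287826538086), 0.02730400674045086) [ 0.5754 -0.3641  0.0312] 188
```

Bottom is 13 mm above the rim. Correcting and lowering.

Emit:
{"api": "send_rows", "payload": {"offset": [[-0.7, 2, 0], [-0.7, 2, 3], [-0.7, 2, 7], [-0.7, 2, 11], [-0.7, 2, 15]], "roll": [0, 0, 0, 0, 0]}}

```text
clock: 16.37
position: [0.568, -0.3701, 0.0491]
ee_rot: [0.768, 0.641, -0.0, -0.0]
ft_force: [0.4, 0.7, -2.1]
grip_width: 0.43
```

Emit:
{"api": "send_rows", "payload": {"offset": [[0, 0, 1], [0, 0, 2], [0, 0, 3], [0, 0, 3.5], [0, 0, 3.5]], "roll": [0, 0, 0, 0, 0]}}

```text
clock: 16.78
position: [0.5682, -0.3702, 0.0471]
ee_rot: [0.768, 0.641, -0.0, 0.0]
ft_force: [-3.5, 1.4, 5.3]
grip_width: 0.433
```

Emit:
{"api": "send_rows", "payload": {"offset": [[0, 0, 0], [0, 0, 0], [0, 0, 0], [0, 0, 0], [0, 0, 0]], "roll": [0, 0, 0, 0, 0], "jaw": 0.75}}

```text
clock: 17.2
position: [0.5683, -0.3702, 0.0463]
ee_rot: [0.768, 0.641, 0.0, 0.0]
ft_force: [0.4, -0.0, -0.2]
grip_width: 0.75
```

Emit:
{"api": "send_rows", "payload": {"offset": [[0, 0, -20], [0, 0, -50], [0, 0, -85], [0, 0, -120], [0, 0, -140]], "roll": [0, 0, 0, 0, 0], "jaw": 1.0}}

```text
clock: 17.62
position: [0.5693, -0.3706, 0.1909]
ee_rot: [0.768, 0.641, 0.001, 0.002]
ft_force: [1.0, -0.7, 0.5]
grip_width: 1.001
```

```bash
python3 w.py .569,-.3705,.08 .566,-.235,.048; python3 -c "
from h import *
go(.436,-.140,.16,-18)"
```

```text
.569,-.3705,.08 px [309. 192.] enc [ 0.5686 -0.371 ] r 0.0193 mean [ 0.5689 -0.3701  0.0797] tilt 0.012 1460
.566,-.235,.048 px [279.  31.] enc [ 0.5671 -0.2349] r 0.0191 mean [ 0.5672 -0.235   0.0478] tilt 0.009 1772
t 17.72 at [ 0.5701 -0.3711  0.1914] ang -10.3 q7 0.21 f [ 0.5 -0.1  0.2] g 1.00 -> shift [ 203.4 -173.6   29.6] roll 0.134
```

Emit:
{"api": "send_rows", "payload": {"offset": [[28, -24, 0], [58, -50, 2], [88, -75, 8], [118, -100, 14], [144, -123, 20]], "roll": [0.03, 0.06, 0.09, 0.12, 0.134]}}

```text
clock: 18.13
position: [0.4715, -0.2043, 0.1652]
ee_rot: [0.809, 0.587, -0.0, -0.0]
ft_force: [0.4, 0.3, -0.1]
grip_width: 0.994
```

```bash
python3 w.py .436,-.14,.029;python3 -c "
from h import *
go(.436,-.140,.08,-18)
im=cv2.imread('pics/wl.png'); cv2.imwrite('pics/w3.png',im)"
```

```text
.436,-.14,.029 px [259. 136.] enc [ 0.4373 -0.1367] r 0.0273 mean [ 0.4361 -0.1392  0.028 ] tilt 0.005 2307
t 18.23 at [ 0.4701 -0.2014  0.1646] ang -17.7 q7 -0.06 f [ 1.4 -0.4 -0.2] g 1.00 -> shift [ 48.1 -50.8  84.8] roll 0.005
```

View pics/w3.png

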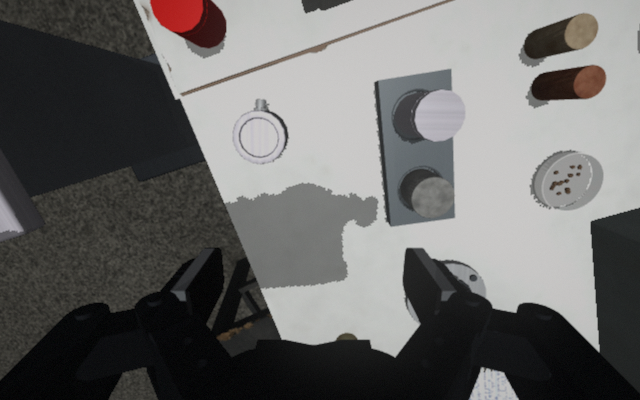

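```bash
python3 - <<'E'
from h import *
o=monitor.get_obs(); R=Ro.from_quat(o['ee_rot']).as_matrix()
for _ in range(2):
    p,im,d=snap('wrist'); P=cloud(p,d)
    m=(np.hypot(P[...,0]-.436,P[...,1]+.14)<.034)&(P[...,2]>.0262); Q=P[m]
    cnt=max(cv2.findContours(cv2.morphologyEx(m.astype(np.uint8),cv2.MORPH_OPEN,np.ones((5,5))),0,1)[0],key=len)[:,0]
    T=P[cnt[:,1],cnt[:,0]]
    print(cv2.minEnclosingCircle(T[:,:2].astype(np.float32)), Q.mean(0))
# bright pixels hough ring: ellipse of outer contour projected to z=.03
    e=cv2.fitEllipse(cnt); f=K(p); ray=np.array([(e[0][0]-p['cx'])/f,(e[0][1]-p['cy'])/f,1])@p['R']; C=-p['R'].T@p['t']; print('ell',(C+ray*((.03-C[2])/ray[2])).round(4),e)
go(.4362,-.1402,.08,-18)
E
```

```text
((0.435802698135376, -0.13982801139354706), 0.0240580216050148) [ 0.4360689  -0.14107979  0.03871776]
ell [ 0.4361 -0.1393  0.03  ] ((255.69927978515625, 134.0870819091797), (47.04668045043945, 49.1916389465332), 153.7784423828125)
((0.4355427920818329, -0.13986864686012268), 0.02395164594054222) [ 0.43585676 -0.13940999  0.02841013]
ell [ 0.4362 -0.1392  0.03  ] ((252.7239227294922, 131.2504119873047), (50.74012756347656, 53.15604782104492), 167.7556610107422)
t 18.33 at [ 0.4725 -0.2062  0.1661] ang -17.9 q7 -0.06 f [ 0.2 -0.6  0.9] g 1.00 -> shift [ 51.6 -54.8  86.1] roll 0.001
```

Emit:
{"api": "send_rows", "payload": {"offset": [[18, -19, 5], [36, -38, 20], [50, -53, 45], [51, -55, 70], [51, -55, 86]], "roll": [0, 0, 0, 0, 0]}}

```text
clock: 18.75
position: [0.4358, -0.1408, 0.0785]
ee_rot: [0.809, 0.588, -0.0, -0.0]
ft_force: [-0.3, -0.7, 0.4]
grip_width: 1.002
```

Emit:
{"api": "send_rows", "payload": {"offset": [[0, 0, 0], [0, 0, 20], [0, 0, 45], [0, 0, 60], [0, 0, 60]], "roll": [0, 0, 0, 0, 0]}}

```text
clock: 19.17
position: [0.4356, -0.1415, 0.0185]
ee_rot: [0.809, 0.587, -0.001, -0.002]
ft_force: [-0.4, 0.2, -0.2]
grip_width: 1.002
```

Emit:
{"api": "send_rows", "payload": {"offset": [[0, 0, 0], [0, 0, 0], [0, 0, 0], [0, 0, 0], [0, 0, 0]], "roll": [0, 0, 0, 0, 0]}}

```text
clock: 19.58
position: [0.437, -0.1413, 0.0212]
ee_rot: [0.809, 0.588, 0.0, 0.001]
ft_force: [0.4, -0.9, -0.8]
grip_width: 0.998
```

```bash
python3 -c "
from h import *
go(.436,-.1397,.005,-18)"
```

```text
t 19.58 at [ 0.437  -0.1413  0.0212] ang -18.0 q7 -0.23 f [ 0.4 -0.9 -0.8] g 1.00 -> shift [ 1.2 -1.5 16.1] roll 0.000
```

Emit:
{"api": "send_rows", "payload": {"offset": [[1, -1.5, 6], [1, -1.5, 12], [1, -1.5, 15], [1, -1.5, 15], [1, -1.5, 15]], "roll": [0, 0, 0, 0, 0], "jaw": 0.7}}

```text
clock: 20.0
position: [0.435, -0.1394, 0.0049]
ee_rot: [0.809, 0.588, -0.0, -0.0]
ft_force: [0.2, -0.2, 0.8]
grip_width: 0.698
```

Emit:
{"api": "send_rows", "payload": {"offset": [[0, 0, 0], [0, 0, 0], [0, 0, 0], [0, 0, 0], [0, 0, 0]], "roll": [0, 0, 0, 0, 0], "jaw": 0.45}}

```text
clock: 20.42
position: [0.4354, -0.1395, 0.0056]
ee_rot: [0.809, 0.588, 0.0, 0.0]
ft_force: [-2.7, 0.9, 5.1]
grip_width: 0.542
```

Emit:
{"api": "send_rows", "payload": {"offset": [[0, 0, -10], [0, 0, -40], [0, 0, -75], [0, 0, -110], [0, 0, -130]], "roll": [0, 0, 0, 0, 0]}}

```text
clock: 20.83
position: [0.4364, -0.1396, 0.1394]
ee_rot: [0.809, 0.588, 0.001, 0.002]
ft_force: [0.5, 0.0, -1.0]
grip_width: 0.542
```

```bash
python3 held.py .025 .024 .003; python3 -c "
from h import *
go(.5688,-.3706,.135,-18)"
```

```text
n 929 tool xyz min [-21.8 -27.8 -28.2] max [ 23.8  28.3 -21.8] mean [  3.5   1.3 -23.6] enc ((3.6667354106903076, 0.22121231257915497), 28.886865615844727)
t 20.88 at [ 0.438  -0.1401  0.142 ] ang -18.0 q7 -0.13 f [ 2.9 -0.1  3.1] g 0.54 -> shift [-178.9  195.5    8.7] roll 0.001
```

Emit:
{"api": "send_rows", "payload": {"offset": [[-20, 22, 0], [-46, 51, 0], [-73, 80, 0], [-101, 110, 0], [-128, 140, 0]], "roll": [0, 0, 0, 0, 0]}}

```text
clock: 21.3
position: [0.5293, -0.3066, 0.1355]
ee_rot: [0.809, 0.588, -0.0, 0.0]
ft_force: [0.8, 1.2, -0.2]
grip_width: 0.546
```

Emit:
{"api": "send_rows", "payload": {"offset": [[-22, 24, 0], [-42, 46, 5], [-50, 55, 20], [-50, 55, 35], [-50, 55, 40]], "roll": [0, 0, 0, 0, 0]}}

```text
clock: 21.72
position: [0.5646, -0.3692, 0.0924]
ee_rot: [0.809, 0.587, -0.001, -0.002]
ft_force: [-0.1, 0.7, -2.1]
grip_width: 0.545
```

Emit:
{"api": "send_rows", "payload": {"offset": [[0, 0, 0], [0, 0, 0], [0, 0, 0], [0, 0, 0], [0, 0, 0]], "roll": [0, 0, 0, 0, 0]}}

```text
clock: 22.13
position: [0.5661, -0.3691, 0.0964]
ee_rot: [0.809, 0.588, 0.0, 0.001]
ft_force: [0.3, -0.2, -1.5]
grip_width: 0.543
```

```bash
python3 -c "
from h import *
go(.5688,-.3706,.081,-18)
p,im,d=snap('wrist'); o=monitor.get_obs(); P=cloud(p,d); R=Ro.from_quat(o['ee_rot']).as_matrix()
L=(P-o['position'])@R*1000
m=(abs(L[...,1])<16)&(abs(L[...,0])<32)&(abs(L[...,2]+23)<5)
for y in (-12,-6,0,6,12):
    k=m&(abs(L[...,1]-y)<2); print(y,L[k][:,0].min().round(1),L[k][:,0].max().round(1))
p,im,d=snap('side'); cv2.imwrite('pics/s3.png',cv2.resize(im[110:230,260:400],None,fx=5,fy=5))
"
```

```text
t 22.13 at [ 0.5661 -0.3691  0.0964] ang -18.0 q7 0.06 f [ 0.3 -0.2 -1.5] g 0.54 -> shift [-0.6  3.  15.5] roll 0.000
-12 -20.8 21.2
-6 -24.0 23.8
0 -23.9 26.0
6 -23.1 25.7
12 -20.7 22.0
```

View pics/s3.png

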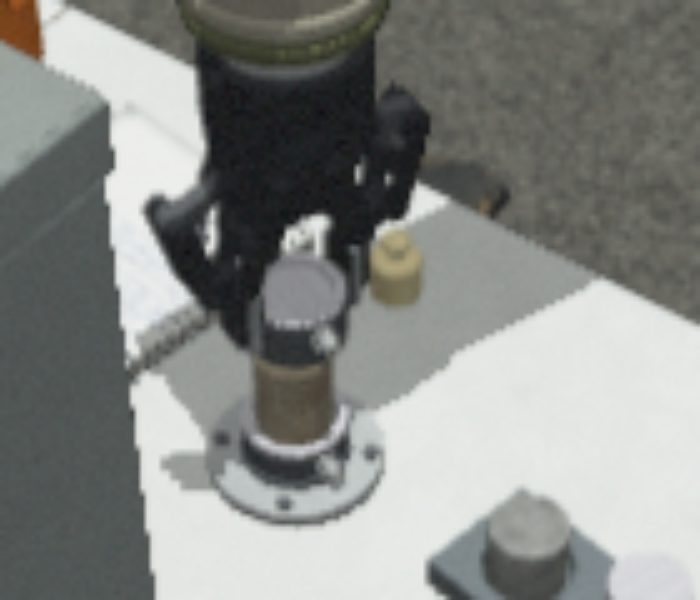

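Emit:
{"api": "send_rows", "payload": {"offset": [[-0.9, 2.4, 0], [-0.9, 2.4, 0], [-0.9, 2.4, 0], [-0.9, 2.4, 0], [-0.9, 2.4, 3]], "roll": [0, 0, 0, 0, 0]}}

```text
clock: 22.65
position: [0.5681, -0.3708, 0.0928]
ee_rot: [0.809, 0.588, 0.0, 0.0]
ft_force: [-0.4, -0.3, 0.2]
grip_width: 0.541
```

```bash
python3 -c "
from h import *
go(.5683,-.371,.081,-18)"
```

```text
t 22.65 at [ 0.5681 -0.3708  0.0928] ang -18.0 q7 0.06 f [-0.4 -0.3  0.2] g 0.54 -> shift [-0.1  0.2 11.8] roll 0.000
```

Emit:
{"api": "send_rows", "payload": {"offset": [[0, 0, 2], [0, 0, 4], [0, 0, 6], [0, 0, 8], [0, 0, 8.5]], "roll": [0, 0, 0, 0, 0]}}

```text
clock: 23.07
position: [0.5676, -0.3706, 0.0833]
ee_rot: [0.809, 0.588, -0.0, -0.0]
ft_force: [-0.6, -0.4, -1.2]
grip_width: 0.544
```

Emit:
{"api": "send_rows", "payload": {"offset": [[0, 0, 1], [0, 0, 2], [0, 0, 2.5], [0, 0, 2.5], [0, 0, 2.5]], "roll": [0, 0, 0, 0, 0]}}

```text
clock: 23.48
position: [0.5678, -0.3707, 0.0814]
ee_rot: [0.809, 0.588, 0.0, 0.0]
ft_force: [-1.4, 0.7, -0.9]
grip_width: 0.539
```

Over the core with no resistance; a final millimetre, then release.

Emit:
{"api": "send_rows", "payload": {"offset": [[0, 0, 0.5], [0, 0, 1], [0, 0, 1.2], [0, 0, 1.2], [0, 0, 1.2]], "roll": [0, 0, 0, 0, 0]}}

```text
clock: 23.9
position: [0.5679, -0.3708, 0.0808]
ee_rot: [0.809, 0.588, 0.0, 0.0]
ft_force: [-1.9, 0.8, 6.4]
grip_width: 0.545
```

Emit:
{"api": "send_rows", "payload": {"offset": [[0, 0, 0], [0, 0, 0], [0, 0, 0], [0, 0, 0], [0, 0, 0]], "roll": [0, 0, 0, 0, 0], "jaw": 0.8}}

```text
clock: 24.32
position: [0.5678, -0.3707, 0.08]
ee_rot: [0.809, 0.588, 0.0, -0.0]
ft_force: [-0.4, 0.9, -0.1]
grip_width: 0.798
```

Emit:
{"api": "send_rows", "payload": {"offset": [[0, 0, -20], [0, 0, -50], [0, 0, -80], [0, 0, -110], [0, 0, -130]], "roll": [0, 0, 0, 0, 0], "jaw": 1.0}}

```text
clock: 24.73
position: [0.5684, -0.371, 0.2135]
ee_rot: [0.809, 0.588, 0.001, 0.001]
ft_force: [0.6, -0.2, 0.8]
grip_width: 1.005
```

```bash
cat > tr.py <<'E'
from h import *
for n in ('wrist','wrist','side'):
    p,im,d=snap(n); P=cloud(p,d); r=np.hypot(P[...,0]-.569,P[...,1]+.371)
    T=P[(r<.03)&(P[...,2]>.098)&(P[...,2]<.115)]
    if len(T)<50: print(n,len(T)); continue
    c=cv2.minEnclosingCircle(T[:,:2].astype(np.float32)); I=T[np.hypot(*(T[:,:2]-c[0]).T)<.015]; O=T[np.hypot(*(T[:,:2]-c[0]).T)>.0185]
    q=np.linalg.svd(I-I.mean(0),full_matrices=False)[2][2]
    print(n,c,'dish z %.4f'%np.median(I[:,2]),'rim z %.4f'%np.median(O[:,2]),'tilt %.3f'%np.arccos(abs(q[2])),len(T))
go(.4455,-.4005,.13,-10)
E
python3 tr.py
```

```text
wrist ((0.5702483057975769, -0.36817556619644165), 0.026493407785892487) dish z 0.1018 rim z 0.1044 tilt 0.017 2376
wrist ((0.5682883262634277, -0.36986586451530457), 0.024715736508369446) dish z 0.1018 rim z 0.1045 tilt 0.005 2297
side ((0.5681496858596802, -0.3701251149177551), 0.02486518770456314) dish z 0.1013 rim z 0.1033 tilt 0.053 266
t 24.88 at [ 0.5686 -0.371   0.2121] ang -18.0 q7 0.08 f [-0.5 -0.8 -0.8] g 1.00 -> shift [ -66.  -108.3   81.8] roll -0.140
```

Emit:
{"api": "send_rows", "payload": {"offset": [[-18, -30, 0], [-38, -63, 10], [-58, -95, 35], [-66, -108, 65], [-66, -108, 82]], "roll": [0, 0, 0, 0, 0]}}

```text
clock: 25.3
position: [0.438, -0.4019, 0.1239]
ee_rot: [0.811, 0.585, -0.002, -0.002]
ft_force: [0.3, -0.2, -0.6]
grip_width: 0.999
```

Emit:
{"api": "send_rows", "payload": {"offset": [[0, 0, 0], [0, 0, 0], [0, 0, 10], [0, 0, 20], [0, 0, 20]], "roll": [0, 0, 0, 0, 0]}}

```text
clock: 25.72
position: [0.4447, -0.3992, 0.1064]
ee_rot: [0.809, 0.588, -0.0, -0.001]
ft_force: [0.0, -0.1, -0.2]
grip_width: 1.0
```

```bash
python3 - <<'E'
from h import *
for _ in range(2):
    p,im,d=snap('wrist'); P=cloud(p,d); r=np.hypot(P[...,0]-.4455,P[...,1]+.4005)
    for a,b,n in ((.034,.045,'knob'),(.024,.032,'body')):
        T=P[(r<.022)&(P[...,2]>a)&(P[...,2]<b)]; print(n,len(T),cv2.minEnclosingCircle(T[:,:2].astype(np.float32)) if len(T) else '')
go(.4455,-.4007,.003,-18)
E
```

```text
knob 370 ((0.4452126622200012, -0.4019191265106201), 0.007870824076235294)
body 418 ((0.4453054666519165, -0.4009736180305481), 0.013511973433196545)
knob 368 ((0.4452757239341736, -0.401710569858551), 0.00838466826826334)
body 409 ((0.4453081488609314, -0.4010698199272156), 0.013376036658883095)
t 25.82 at [ 0.445  -0.3997  0.1079] ang -17.9 q7 0.23 f [0.2 0.4 0.3] g 1.00 -> shift [ -0.8   0.8 104.9] roll 0.001
```

Emit:
{"api": "send_rows", "payload": {"offset": [[-1.4, 0.6, 20], [-1.4, 0.6, 50], [-1.4, 0.6, 75], [-1.4, 0.6, 90], [-1.4, 0.6, 95]], "roll": [0, 0, 0, 0, 0]}}

```text
clock: 26.23
position: [0.4439, -0.4007, 0.0108]
ee_rot: [0.809, 0.588, -0.0, -0.002]
ft_force: [-0.4, -0.6, -0.9]
grip_width: 1.0
```

Emit:
{"api": "send_rows", "payload": {"offset": [[0, 0, 2], [0, 0, 4], [0, 0, 4], [0, 0, 4], [0, 0, 4]], "roll": [0, 0, 0, 0, 0], "jaw": 0.5}}

```text
clock: 26.65
position: [0.4453, -0.4021, 0.0102]
ee_rot: [0.809, 0.588, 0.0, 0.001]
ft_force: [-0.8, 0.3, -0.1]
grip_width: 0.496
```

```bash
python3 -c "
from h import *
go(.4453,-.4013,.003,-18)"
```

```text
t 26.65 at [ 0.4453 -0.4021  0.0102] ang -18.0 q7 0.20 f [-0.8  0.3 -0.1] g 0.50 -> shift [ 0.7 -0.3  7.2] roll 0.000
```

Emit:
{"api": "send_rows", "payload": {"offset": [[0.7, 0, 3], [0.7, 0, 6], [0.7, 0, 6], [0.7, 0, 6], [0.7, 0, 6]], "roll": [0, 0, 0, 0, 0]}}

```text
clock: 27.07
position: [0.445, -0.4009, 0.0031]
ee_rot: [0.809, 0.588, -0.0, -0.0]
ft_force: [0.0, 0.2, -0.7]
grip_width: 0.501
```

Emit:
{"api": "send_rows", "payload": {"offset": [[0, 0, 0], [0, 0, 0], [0, 0, 0], [0, 0, 0], [0, 0, 0]], "roll": [0, 0, 0, 0, 0], "jaw": 0.22}}

```text
clock: 27.48
position: [0.4451, -0.4011, 0.0035]
ee_rot: [0.809, 0.588, -0.0, 0.0]
ft_force: [-1.6, 2.3, 5.9]
grip_width: 0.292
```

Emit:
{"api": "send_rows", "payload": {"offset": [[0, 0, -10], [0, 0, -40], [0, 0, -75], [0, 0, -110], [0, 0, -130]], "roll": [0, 0, 0, 0, 0]}}

```text
clock: 27.9
position: [0.4462, -0.4016, 0.1376]
ee_rot: [0.809, 0.588, 0.001, 0.002]
ft_force: [1.4, -1.0, -0.8]
grip_width: 0.292
```

```bash
python3 -c "
from h import *
go(.5683,-.3702,.135,-18)"
```

```text
t 27.90 at [ 0.4462 -0.4016  0.1376] ang -18.0 q7 0.24 f [ 1.4 -1.  -0.8] g 0.29 -> shift [ 67.6 106.5   2.9] roll 0.000
```

Emit:
{"api": "send_rows", "payload": {"offset": [[15, 24, 0], [34, 53, 0], [52, 82, 0], [66, 104, 0], [67.5, 106, 0]], "roll": [0, 0, 0, 0, 0]}}

```text
clock: 28.32
position: [0.5716, -0.3652, 0.1332]
ee_rot: [0.807, 0.59, 0.002, -0.0]
ft_force: [0.7, 0.8, -1.7]
grip_width: 0.291
```

Emit:
{"api": "send_rows", "payload": {"offset": [[0, 0, 0], [0, 0, 5], [0, 0, 12], [0, 0, 18], [0, 0, 18]], "roll": [0, 0, 0, 0, 0]}}

```text
clock: 28.73
position: [0.5648, -0.37, 0.1132]
ee_rot: [0.809, 0.587, -0.001, -0.001]
ft_force: [0.8, -0.1, -1.1]
grip_width: 0.287
```

Emit:
{"api": "send_rows", "payload": {"offset": [[0, 0, 0], [0, 0, 0], [0, 0, 0], [0, 0, 0], [0, 0, 0]], "roll": [0, 0, 0, 0, 0]}}

```text
clock: 29.15
position: [0.5668, -0.3696, 0.1154]
ee_rot: [0.809, 0.588, 0.0, 0.0]
ft_force: [-0.7, 0.6, -1.3]
grip_width: 0.288
```

```bash
python3 -c "
from h import *
go(.5680,-.3702,.1055,-18)
p,im,d=snap('wrist'); cv2.imwrite('pics/w4.png',im)"
```

```text
t 29.15 at [ 0.5668 -0.3696  0.1154] ang -18.0 q7 0.06 f [-0.7  0.6 -1.3] g 0.29 -> shift [-0.2  1.3  9.9] roll 0.000
```

View pics/w4.png

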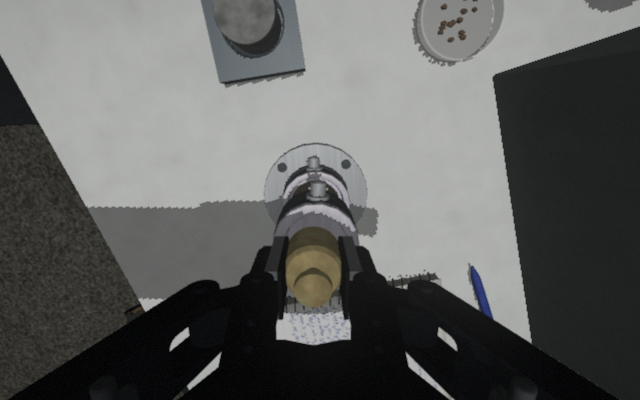

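The weight (313,270) is held upright between the pads, above and in line with the dish (315,225). Lowering.

Emit:
{"api": "send_rows", "payload": {"offset": [[0, 1.3, 1], [0, 1.3, 3], [0, 1.3, 5], [0, 1.3, 7], [0, 1.3, 8]], "roll": [0, 0, 0, 0, 0]}}

```text
clock: 29.62
position: [0.5677, -0.3698, 0.1066]
ee_rot: [0.809, 0.588, -0.0, -0.0]
ft_force: [0.5, -0.1, -1.7]
grip_width: 0.29
```

Emit:
{"api": "send_rows", "payload": {"offset": [[0, 0, 0.8], [0, 0, 1.5], [0, 0, 2], [0, 0, 2], [0, 0, 2]], "roll": [0, 0, 0, 0, 0]}}

```text
clock: 30.03
position: [0.568, -0.37, 0.1055]
ee_rot: [0.809, 0.588, -0.0, 0.0]
ft_force: [-1.9, 0.4, 3.8]
grip_width: 0.291
```

Emit:
{"api": "send_rows", "payload": {"offset": [[0, 0, 0], [0, 0, 0], [0, 0, 0], [0, 0, 0], [0, 0, 0]], "roll": [0, 0, 0, 0, 0], "jaw": 0.65}}

```text
clock: 30.45
position: [0.5679, -0.3699, 0.1051]
ee_rot: [0.809, 0.588, -0.0, 0.0]
ft_force: [-0.0, -0.0, 0.3]
grip_width: 0.651
```

Emit:
{"api": "send_rows", "payload": {"offset": [[0, 0, -15], [0, 0, -40], [0, 0, -70], [0, 0, -100], [0, 0, -120]], "roll": [0, 0, 0, 0, 0]}}

```text
clock: 30.87
position: [0.5685, -0.3701, 0.2284]
ee_rot: [0.809, 0.588, 0.001, 0.001]
ft_force: [-0.0, 0.1, 0.2]
grip_width: 0.656
```

Emit:
{"api": "send_rows", "payload": {"offset": [[-15, 0, 0], [-30, 0, 0], [-45, 0, 0], [-60, 0, 0], [-60, 0, 0]], "roll": [0, 0, 0, 0, 0]}}

```text
clock: 31.28
position: [0.5462, -0.4318, 0.2232]
ee_rot: [0.811, 0.586, -0.002, -0.001]
ft_force: [-0.3, 0.7, -0.8]
grip_width: 0.649
```

```bash
python3 w.py .568,-.370,.141 .568,-.370,.105 .577,-.165,.07 .567,-.234,.048; python3 - <<'E'
from h import *
p,im,d=snap('wrist'); P=cloud(p,d); r=np.hypot(P[...,0]-.5683,P[...,1]+.3702)
T=P[(r<.022)&(P[...,2]>.127)&(P[...,2]<.134)]; print('body',len(T),cv2.minEnclosingCircle(T[:,:2].astype(np.float32)),np.median(T[:,2]))
a=cv2.resize(im[0:300,160:480],None,fx=1.25,fy=1.25)
p,im,d=snap('side'); b=cv2.resize(im[130:310,270:440],(354,375))
cv2.imwrite('pics/fin.png',np.hstack([a[:375],b]))
E
```

```text
.568,-.370,.141 px [315. 120.] enc [ 0.5684 -0.3708] r 0.0081 mean [ 0.5685 -0.3705  0.1401] tilt 0.019 392
.568,-.370,.105 px [315. 118.] enc [ 0.5688 -0.3704] r 0.0247 mean [ 0.5688 -0.3701  0.104 ] tilt 0.003 1595
.577,-.165,.07 none
.567,-.234,.048 none
body 243 ((0.5684448480606079, -0.3704777956008911), 0.012722473591566086) 0.12750753909555487
```

View pics/fin.png

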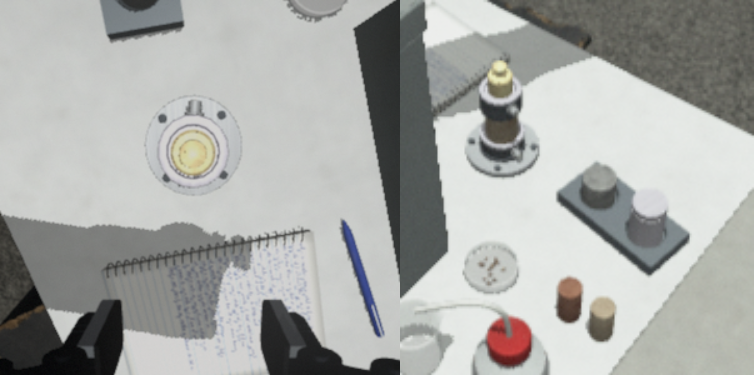

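Both views show the full stack, upright and concentric, with the short core in the near well and the cylinder in the far well. The thin cores and dish look untouched and the gripper is clear. Handing in.

```bash
python3 -c "
from h import *
print(manip.hand_in())"
```

```text
the job is handed in; nothing more can be done
None
```

The bench is set up as asked and the job is handed in at about 31 s on the robot's clock. Nothing had to be redone, and the hand-in gave no verdict.

- **Tray:** the calibration cylinder is in the far well, with its underside at about 9.8 mm against a 10 mm floor. The short core is in the near well, at about 9.7 mm. Both are within about 1 mm of their well centres and tilted less than 0.015 rad.
- **Tall core:** it stands in the cup with its top at 79.7 mm, against 80 mm expected, within 1 mm of the cup centre.
- **Transducer:** it sits over the core dish up, with its dish floor at 101.8 mm (102 mm expected). It is within 1 mm of the core, and the wrist camera gives a tilt of 0.005 rad.
- **Big weight:** it stands in the dish with its top at 140.1 mm (141 mm expected), within 1 mm of the transducer's centre.
- **Bystanders:** the thin cores and the glass dish look undisturbed in the last side picture. I did not measure them again.

Two checks disagreed or were missing:
- **Transducer tilt:** the side camera gave 0.053 rad where the wrist camera gave 0.005. I put that down to its few depth points.
- **Tray parts:** the last wrist check could not see them, so their figures come from just after placing. The final side picture shows both still standing.

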